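# Tip the sorter tray out into the parts bin

## Task

Slide the empty blue bin up under the mouth of the tipping tray, its long side flush against the aluminium stop bar and centred on it. Then pull the tray's red gate all the way up, lift the tray by its yellow bar until all three orange relay modules have slid off into the bin, lower the tray gently until it rests again (do not let it slam), and push the gate fully down. Leave the bin where it is, upright against the stop, with all the modules in it, and leave everything else on the bench alone.

Things in the scene. Friction and masses are not known exactly. Their poses are not given: they have to be found in the camera images.
- station: Fixed aluminium tipping station. Origin on the work surface, mid-length at the front face of its stop bar; x along the bar, y back under the tray, -y the free side where the bin belongs, z up. Stop bar 190 mm long, 50 mm high, front face at y = 0. Side plates 92 mm high at x +-90, y 1 to 51 mm. Tray floor 92 mm above the work surface; hinge line along x through (0, 0, 92 mm).
- tray (a joint): Hinge of the black tray, rad: 0 level on its rests, grows as the handle end lifts, stop at 1.1. Falls back by its weight (450 g, no catch). Level, in station frame: x +-78, y -18 to 187 mm, floor top z 92 mm, side and rear walls 36 mm high. Mouth at y = -18 mm, shut by the gate between two 10 mm posts 96 mm high at x +-75. Modules slide only when steep: about 0.9 to 1.0 rad empties it.
- tray_handle (a point): Centre of the tray's yellow round bar: 12 mm thick, 120 mm long along the hinge (100 mm free between its arms), at (0, 240, 25 mm) from the hinge line in the tray's frame, so 117 mm above the work surface when level; 53 mm open between its centre and the tray's rear wall. Axes are the tray's, x along the bar. It moves on an arc about the hinge line.
- gate (a joint): Slide of the tray's gate, m: 0 = fully down (shut), 0.05 = fully up; friction of about 2.5 N keeps it where it is left. It moves along the tray's z, and tips with the tray. Fully up it leaves 50 mm clear above the tray floor.
- gate_grip (a point): Middle of the red tab on the gate (clear panel 138 mm wide, red rim): tab 50 mm long along the station's x, 12 mm thick, its top 12 mm above this point, the gate's rim 20 mm below it. Gate down and tray level: this point is 155 mm above the work surface, at x = 0, y = -13 mm in the station's frame.
- bin: Loose open blue bin, 180 (x) by 130 (y) by 70 mm high, walls and floor 6 mm, about 400 g. Origin at the centre of its underside, z up. Its walls can be pinched from above. Either long side may face the stop bar, flush and centred it lies at (0, -65 mm, 0) in the station's frame.
- module0: Orange relay module with a white top and two brass studs, block 40 (x) by 70 (y) by 26 mm (30 mm over the studs), about 100 g, lying loose in the tray. Origin at the centre of its underside.
- module1: Orange relay module with a white top and two brass studs, block 40 (x) by 70 (y) by 26 mm (30 mm over the studs), about 100 g, lying loose in the tray. Origin at the centre of its underside.
- module2: Orange relay module with a white top and two brass studs, block 40 (x) by 70 (y) by 26 mm (30 mm over the studs), about 100 g, lying loose in the tray. Origin at the centre of its underside.
- tape: Bystander: yellow tape roll lying flat, 96 mm across, 24 mm high. Origin under its centre.
- flask: Bystander: bottle, 56 mm across, 130 mm high. Origin under its centre.
- driver: Bystander: screwdriver with orange handle, 170 mm, lying along its x. Origin under its middle.
- electrode: Bystander: brass block 70 by 45 by 30 mm with a copper stud. Origin under its centre.
- rejects: Bystander: small red open box 150 by 110 by 55 mm, not for these modules. Origin under its centre.
- spool: Bystander: copper-coloured spool, 64 mm across, 46 mm high. Origin under its centre.
- pot: Bystander: jar, 70 mm across, 70 mm high. Origin under its centre.
Not all that is in view belongs to the job. What is shaped like the module2 but turquoise is not meant. Leave any purple look-alike of the module1 alone.

How it is judged:
By the outcome, as a careful person would: the job done as asked, in the order asked, and still so for the second after the job is handed in, with the robot touching nothing.
It also fails if it takes over 72 s, if anything falls off the work surface, if the arm or the gripper's body presses on something with over 40 N, if the wrist force passes 120 N, or if a joint passes its speed limit or range.

## Robot

A 7-joint arm with a two-finger parallel gripper is mounted at the origin on the work surface. World frame = base frame: x ahead of the robot, y to its left, z up, the work surface at z = 0. Lengths are in m, angles in rad, forces in N, time in s.
With the tool pointing down it reaches from about 0.4 to 0.875 m from the base axis. Payload 6.5 kg.
Tool frame: the origin (TCP) lies between the finger pads; the fingertips stand 19 mm ahead of it and the grasp point (between the pads) is the TCP; z points along the fingers, y is the line along which they close (so a half turn about z gives the same grasp; the last joint's range is limited). The gripper opens to 88 mm and grips with 3 to 60 N. Pads are 18 mm wide; open, the fingers measure 123 mm over their backs; the gripper's body (75 mm by 187 mm) begins 45 mm behind the grasp point.
Start: joints at [1.203, 0.536, -0.004, 1.538, 0.003, 1.067, -0.071], TCP at [0.193, -0.621, 0.258] pointing down, gripper open.
Joint ranges: [-2.7, 2.7], [-0.37, 2.16], [-1.27, 1.26], [0.24, 2.4], [-1.31, 4.45], [0.19, 1.91], [-2.76, 2.76]. Speed limits (rad/s): [2.39, 2.39, 3.14, 3.14, 3.14, 3.14, 3.14].

## Interface

Orientations are given as a unit quaternion [x, y, z, w].
In Python, from plant import get_state, eyes, r gives the robot as it stands.
- The arm moves only by the tool drive_tool, never from a script. Its argument "rows" is a list of rows, each a list of 3 entries, a list of its own where there are three numbers: the shift along the world's x, y, z normalised to -1 to 1, where 1 is 2.5 cm, then the turn about the world's z normalised to -1 to 1, where 1 is 10 degrees, then the opening, from -1 (shut) to 1 (fully open). In form: [[[dx, dy, dz], twist, grip], ...]. A call has 1 to 5 rows; each row shifts and turns the commanded pose from where the row before left it; what a row does not reach is not made up. A row lasts 1/8 s, in which the tool goes at most 62.5 mm and 10.7 degrees, less where a joint would pass 70% of its speed; a pose out of reach is approached as far as the arm can. A call with a number of a shift or a turn outside -1 to 1 is refused whole. A call with a gripper value outside its range is refused whole. The fingers move at their own pace and stop on an object; "force" is the grip in N (left out, the last holds). Time passes only in rows, so rows that do not move let the fingers close. It gives the time, the measured TCP pose, the force, the opening and the grip force at its end, in the units of the state.
- get_state(): the state, without advancing time (a new reading comes with each control period).
- eyes.snapshot(name): name is "scene" or "top" or "wrist"; returns a dict with "color" (480x640x3 uint8, blue, green, red), "vfov" (degrees; the focal length in pixels is half the picture's height over the tangent of half this angle, whatever the lens; pixels are square), "cx", "cy" (the principal point, pixels), "dist" ([k1, k2, p1, p2, k3] as OpenCV has them; the pictures are not rectified), "camera_from_world" (4x4, takes a point from world to camera coordinates). Camera axes: x right, y down, z forward; pixel columns grow to the right and rows downward; lengths in m; the calibration is good to about 2 mm. A picture is of the moment at which its call begins. There is no depth.
- r.finish_job(): hands the job in; it is judged then, once.
The state is a dict: "time_s": time; "joint_pos": joint angles; "joint_vel": joint speeds; "joint_efforts": joint torques, N m; "ee_pos": TCP position; "tool_rot": TCP orientation; "contact_force": force on the tool from outside, world axes, zero at the start; "wrist_torque": the same for the moment, N m; "width": finger opening in m; "finger_force": force on a finger pad.
Only numpy, scipy, OpenCV 4.12 (cv2) and the standard library are available. Lean on these libraries where they do the work, as an engineer would, in place of code of your own. Each camera call takes 0.05 s, during which the arm holds its last target. There are 200 camera calls.

## Working session

There is one attempt and no reset: what is moved stays moved. The work goes in short steps, Python scripts to look and compute and a tool call to move; the robot and the scene stay as the last step left them, time stands still between calls to the robot, and variables do not carry over. Pictures are saved under pics/ and viewed, at most 10 in all, crops included, and the job is handed in when it is done.

Besides the shell and the picture viewer there is one more tool, called after "Call:" by a JSON object that holds its "name" and its "arguments". drive_tool: Moves the arm, as the interface text tells. Scaled input: -1 to 1 covers 2.5 cm each way for a shift and 10 degrees each way for a turn. Its arguments: {"type":"object","properties":{"rows":{"type":"array"},"force":{"type":"number"}},"required":["rows"]}

```bash
mkdir -p pics; ls; cat > h.py <<'E'
import numpy as np,cv2
from plant import get_state,eyes,r
def K(s):
    f=240/np.tan(np.radians(s["vfov"])/2)
    return np.array([[f,0,s["cx"]],[0,f,s["cy"]],[0,0,1]])
def ray(s,p):
    u=cv2.undistortPoints(np.array([[p]],float),K(s),np.array(s["dist"],float)).ravel()
    M=np.array(s["camera_from_world"]);R=M[:3,:3];t=M[:3,3]
    d=R.T@np.array([u[0],u[1],1]);return -R.T@t,d/np.linalg.norm(d)
def onz(s,p,z):
    c,d=ray(s,p);return c+d*(z-c[2])/d[2]
def tri(obs):
    A=np.zeros((3,3));b=np.zeros(3)
    for s,p in obs:
        c,d=ray(s,p);P=np.eye(3)-np.outer(d,d);A+=P;b+=P@c
    return np.linalg.solve(A,b)
def proj(s,X):
    M=np.array(s["camera_from_world"])
    rv=cv2.Rodrigues(M[:3,:3])[0]
    return cv2.projectPoints(np.array(X,float).reshape(-1,1,3),rv,M[:3,3],K(s),np.array(s["dist"],float))[0].reshape(-1,2)
E
python3 - <<'E'
from h import *
import pickle
d={}
for n in ["scene","top"]:
    s=eyes.snapshot(n);d[n]=s;cv2.imwrite(f"pics/{n}0.png",s["color"])
    print(n,s["vfov"],s["cx"],s["cy"],s["dist"],np.round(s["camera_from_world"],3).tolist())
pickle.dump(d,open("s0.pkl","wb"))
print(get_state())
E
```

```text
pics
scene 52.624965721627305 323.7222386836827 235.30564709356958 [-0.10689337  0.          0.          0.          0.        ] [[0.227, 0.974, 0.013, -0.099], [0.709, -0.156, -0.688, -0.338], [-0.668, 0.165, -0.726, 1.64], [0.0, 0.0, 0.0, 1.0]]
top 51.150528991680005 315.4283462791719 232.51581173004195 [0.01841211 0.         0.         0.         0.        ] [[0.02, -1.0, 0.002, -0.035], [-0.999, -0.02, -0.043, 0.563], [0.043, -0.001, -0.999, 1.214], [0.0, 0.0, 0.0, 1.0]]
{'time_s': 0.1, 'joint_pos': array([ 1.20276644,  0.53712374, -0.00443631,  1.53875226,  0.00263355,
        1.06727382, -0.07117963]), 'joint_vel': array([-0.0003988 , -0.00372789,  0.00075889, -0.00248433,  0.00058393,
        0.00040699, -0.0002724 ]), 'joint_efforts': array([ 1.75454745e-03, -5.72088432e+01,  9.93443839e-01, -2.52235025e+01,
       -5.61783719e-02,  1.33890819e-02,  5.74683145e-05]), 'ee_pos': array([ 0.19305249, -0.62013375,  0.25691368]), 'tool_rot': array([ 9.88625650e-01,  1.50395221e-01, -1.87884732e-04, -7.52812079e-04]), 'contact_force': array([-0.54289077, -0.26757863, -0.82085789]), 'wrist_torque': array([ 0.05829907,  0.00380023, -0.01154714]), 'finger_force': 0.0, 'width': 0.08816886322935193}
```

View pics/scene0.png

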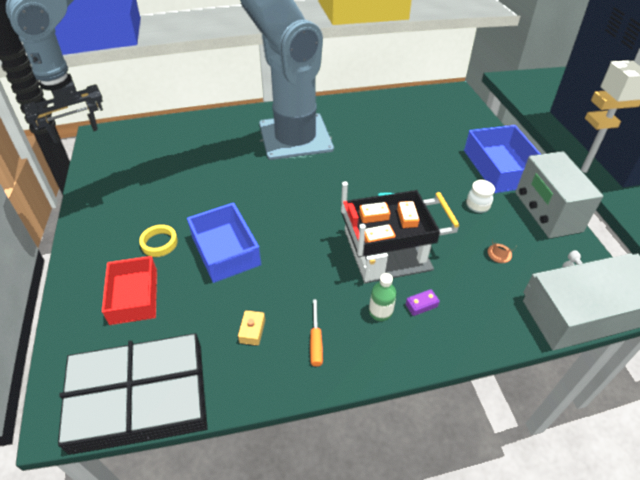

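View pics/top0.png

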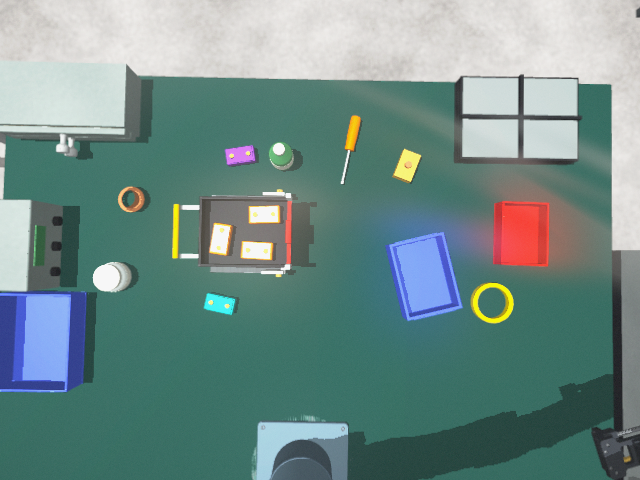

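The scene view shows the bin at about (224,240) and the station at about (390,230), with the gate on its left and the handle on its right. In the top view the bin is at (424,276), the gate at x≈290 and the handle bar at x≈177. I'll enlarge both views.

```bash
python3 - <<'E'
import cv2
a=cv2.imread("pics/top0.png")[180:330,160:310];b=cv2.imread("pics/top0.png")[225:325,380:465]
def c(n,y0,y1,x0,x1,k,o):
    im=cv2.imread(n)[y0:y1,x0:x1];im=cv2.resize(im,None,fx=k,fy=k,interpolation=cv2.INTER_CUBIC)
    for x in range((x0+9)//10*10,x1,10):
        cv2.line(im,((x-x0)*k,0),((x-x0)*k,6 if x%50 else 16),(255,255,255),1)
        cv2.putText(im,str(x),((x-x0)*k,26),0,.35,(255,255,255),1) if x%20==0 else 0
    for y in range((y0+9)//10*10,y1,10):
        cv2.line(im,(0,(y-y0)*k),(6,(y-y0)*k),(255,255,255),1)
        cv2.putText(im,str(y),(8,(y-y0)*k+4),0,.35,(255,255,255),1) if y%20==0 else 0
    cv2.imwrite(o,im)
c("pics/top0.png",180,330,165,465-100+0,4,"pics/tc1.png")
c("pics/top0.png",225,330,380,470,5,"pics/tc2.png")
c("pics/scene0.png",175,285,180,265,5,"pics/sc2.png")
c("pics/scene0.png",170,290,325,475,5,"pics/sc1.png")
E
```

```text
(no output)
```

View pics/tc1.png

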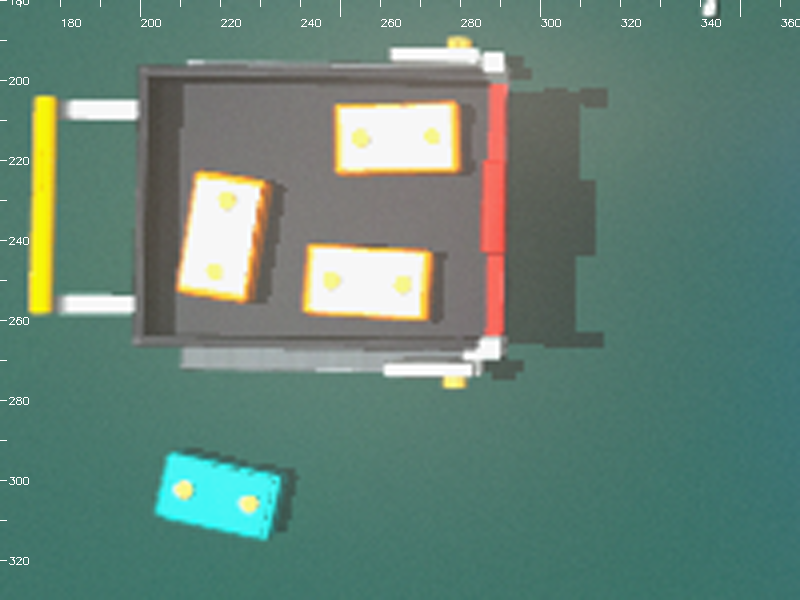

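View pics/tc2.png

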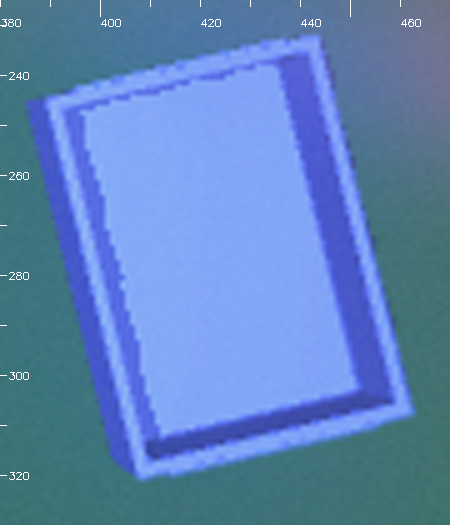

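View pics/sc1.png

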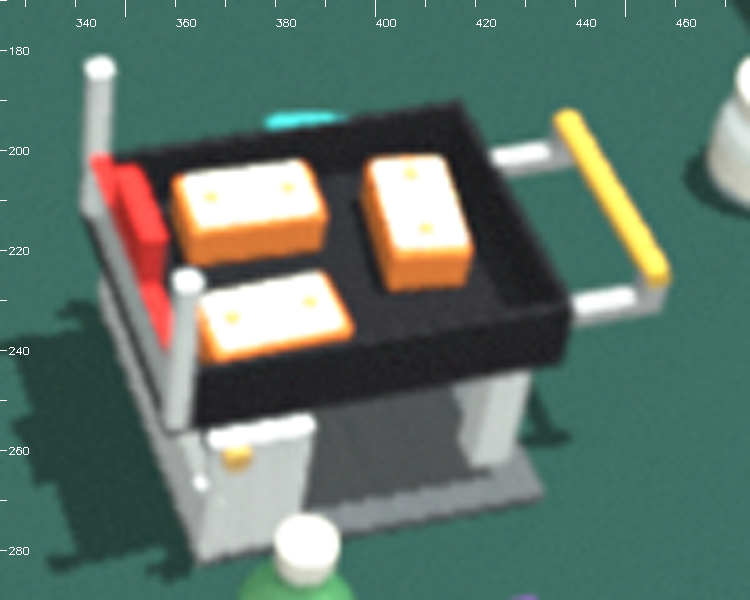

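The top crop puts the handle ends at (176.2,204.2) and (175,258.2), the tab centre at (288.4,231.6) and the post tops at (288.2,195.5) and (287,267). The bin rim corners are at (389.4,245), (443.6,232.4), (462.4,307.4) and (408,321). The scene crop puts the handle ends at (456.4,225) and (438.4,193.4), and the post tops at (362.6,226) and (345,183.6).

```bash
cat > m.py <<'E'
from h import *
import pickle
from scipy.optimize import least_squares
d=pickle.load(open("s0.pkl","rb"));T,S=d["top"],d["scene"]
T_={"h+":(176.2,204.2),"h-":(175,258.2),"p+":(288.2,195.5),"p-":(287,267)}
S_={"h+":(456.4,225),"h-":(438.4,193.4),"p+":(362.6,226),"p-":(345,183.6)}
for k in T_: print(k,np.round(tri([(T,T_[k]),(S,S_[k])]),4))
L={"h+":(.06,.24,.117),"h-":(-.06,.24,.117),"p+":(.075,-.013,.188),"p-":(-.075,-.013,.188)}
def W(q,P):
    c,s=np.cos(q[2]),np.sin(q[2]);P=np.array(P);return np.array([q[0]+c*P[0]-s*P[1],q[1]+s*P[0]+c*P[1],P[2]])
f=lambda q:np.concatenate([np.r_[proj(T,W(q,L[k]))[0]-T_[k],proj(S,W(q,L[k]))[0]-S_[k]] for k in L])
o=least_squares(f,[.55,.1,0]);print("station",o.x,np.degrees(o.x[2]));print(np.round(o.fun.reshape(-1,4),1))
c=np.array([onz(T,p,.07) for p in [(389.4,245),(443.6,232.4),(462.4,307.4),(408,321)]]);print(np.round(c,4))
print([np.linalg.norm(c[i]-c[i-1]).round(4) for i in range(4)])
e=(c[0]-c[3])+(c[1]-c[2]);yaw=np.degrees(np.arctan2(e[1],e[0]));print("bin",c.mean(0),yaw)
for n,P in dict(grip=(0,-.013,.155),handle=(0,.24,.117),bin=(0,-.065,0)).items(): print(n,W(o.x,P).round(4))
print("tool yaw",)
E
python3 m.py
```

```text
h+ [0.6172 0.2917 0.1156]
h- [0.4968 0.2921 0.115 ]
p+ [0.634  0.0385 0.184 ]
p- [0.4835 0.0376 0.1833]
station [0.55954041 0.05052873 0.00852913] 0.4886831744505575
[[-0.8 -0.5 -0.9 -0.2]
 [-0.8 -0.8 -1.8 -0.1]
 [-1.2 -0.9 -1.2 -1. ]
 [-1.  -0.8 -1.2 -1.1]]
[[ 0.5356 -0.1959  0.07  ]
 [ 0.5675 -0.3215  0.07  ]
 [ 0.3948 -0.3663  0.07  ]
 [ 0.361  -0.2411  0.07  ]]
[np.float64(0.1804), np.float64(0.1296), np.float64(0.1783), np.float64(0.1297)]
bin [ 0.46472621 -0.28120785  0.07      ] 14.535813760552626
grip [0.5597 0.0375 0.155 ]
handle [0.5575 0.2905 0.117 ]
bin [ 0.5601 -0.0145  0.    ]
tool yaw
```

View pics/sc2.png

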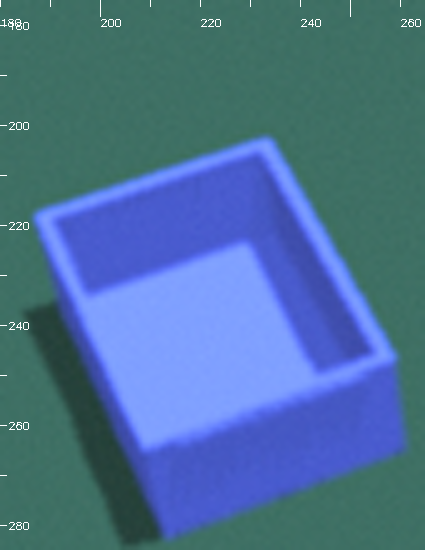

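The two heights check out: bar about 0.116 and post tops about 0.184. I'll move towards the bin's free-side wall.

Call:
{"name": "drive_tool", "arguments": {"rows": [[[1,1,-0.3],-0.28,1],[[1,1,-0.3],0,1],[[1,1,-0.3],0,1],[[1,1,-0.3],0,1],[[1,1,-0.3],0,1]], "force": 20}}

```text
time_s: 0.72
ee_pos: [0.3188, -0.4945, 0.2197]
tool_rot: [0.992, 0.126, -0.0, -0.0]
contact_force: [0.2, 0.4, -0.2]
width: 0.0885
finger_force: 0.0
```

Call:
{"name": "drive_tool", "arguments": {"rows": [[[1,1,-0.3],0,1],[[1,1,-0.3],0,1],[[1,1,-0.3],0,1],[[1,1,-0.3],0,1],[[1,1,-0.3],0,1]]}}

```text
time_s: 1.35
ee_pos: [0.4437, -0.3696, 0.1822]
tool_rot: [0.992, 0.126, -0.0, -0.0]
contact_force: [1.1, 0.2, -0.1]
width: 0.0881
finger_force: 0.0
```

```bash
cat >> m.py <<'E'
sc=[(187.4,218.4),(233.6,203),(259,246),(209,265)]
E
python3 - <<'E'
from h import *
import pickle
d=pickle.load(open("s0.pkl","rb"));T,S=d["top"],d["scene"]
tp=[(389.4,245),(443.6,232.4),(462.4,307.4),(408,321)]
# scene: left-far=(x small,y -)...
sc=[(259,246),(209,265),(187.4,218.4),(233.6,203)]
c=np.array([tri([(T,a),(S,b)]) for a,b in zip(tp,sc)]);print(c.round(4),c.mean(0))
e=(c[0]-c[3])+(c[1]-c[2]);print(np.degrees(np.arctan2(e[1],e[0])))
s=get_state();print(s["time_s"],s["ee_pos"],s["tool_rot"],np.degrees(2*np.arctan2(s["tool_rot"][1],s["tool_rot"][0]))+90)
E
```

```text
[[ 0.5364 -0.1926  0.0674]
 [ 0.5684 -0.3191  0.0639]
 [ 0.3949 -0.3641  0.0644]
 [ 0.3609 -0.2385  0.0635]] [ 0.46514668 -0.27857237  0.06478941]
14.605730732553312
1.35 [ 0.44369884 -0.36959258  0.18215957] [ 9.92013616e-01  1.26130341e-01 -2.64969627e-04 -2.27534163e-04] 104.49207335449965
```

Call:
{"name": "drive_tool", "arguments": {"rows": [[[0.74,0.6,-0.5],0,1],[[0.74,0.6,-0.5],0,1],[[0,0,-1],0,1],[[0,0,-1],0,1],[[0,0,-1],0,1]]}}

```text
time_s: 1.98
ee_pos: [0.48, -0.3404, 0.0816]
tool_rot: [0.992, 0.126, -0.0, -0.0]
contact_force: [0.7, -1.4, 0.2]
width: 0.0884
finger_force: 0.0
```

Call:
{"name": "drive_tool", "arguments": {"rows": [[[0,0,-1],0,1],[[0,0,0],0,-1],[[0,0,0],0,-1],[[0,0,0],0,-1],[[0,0,0],0,-1]]}}

```text
time_s: 2.6
ee_pos: [0.4806, -0.3409, 0.0586]
tool_rot: [0.992, 0.126, 0.001, 0.0]
contact_force: [-0.6, -0.9, 0.6]
width: 0.0504
finger_force: 0.0
```

Call:
{"name": "drive_tool", "arguments": {"rows": [[[0,0,0],0,-1],[[0,0,0],0,-1],[[0,0,0],0,-1]]}}

```text
time_s: 2.98
ee_pos: [0.4802, -0.3406, 0.0577]
tool_rot: [0.992, 0.126, -0.0, 0.0]
contact_force: [-1.0, 0.2, -0.5]
width: 0.0201
finger_force: 0.0
```

Call:
{"name": "drive_tool", "arguments": {"rows": [[[0,0,0],0,-1],[[0,0,0],0,-1],[[0,0,0],0,-1],[[0,0,0],0,-1]], "force": 25}}

```text
time_s: 3.48
ee_pos: [0.4801, -0.3401, 0.0576]
tool_rot: [0.992, 0.126, -0.0, -0.0]
contact_force: [-1.0, 3.0, 2.4]
width: 0.0057
finger_force: 25.0
```

Call:
{"name": "drive_tool", "arguments": {"rows": [[[0.1,0.4,0],-0.28,-1],[[0.3,0.8,0],-0.28,-1],[[0.3,0.8,0],-0.28,-1],[[0.35,0.9,0],-0.28,-1],[[0.35,0.9,0],-0.28,-1]]}}

```text
time_s: 4.1
ee_pos: [0.5152, -0.2462, 0.0577]
tool_rot: [1.0, 0.003, -0.0, 0.001]
contact_force: [-0.6, -1.6, -1.2]
width: 0.0059
finger_force: 25.0
```

Call:
{"name": "drive_tool", "arguments": {"rows": [[[0.35,1,0],0,-1],[[0.35,1,0],0,-1],[[0.35,1,0],0,-1],[[0.35,1,0],0,-1],[[0.35,1,0],0,-1]]}}

```text
time_s: 4.72
ee_pos: [0.5592, -0.121, 0.0577]
tool_rot: [1.0, 0.004, 0.0, 0.001]
contact_force: [-0.6, -2.6, -0.6]
width: 0.0059
finger_force: 25.0
```

Call:
{"name": "drive_tool", "arguments": {"rows": [[[0.05,0.6,0],0,-1],[[0,0.4,0],0,-1],[[0,0,0],0,-1]]}}

```text
time_s: 5.1
ee_pos: [0.56, -0.095, 0.0576]
tool_rot: [1.0, 0.005, -0.0, -0.0]
contact_force: [0.1, 1.0, -0.6]
width: 0.0058
finger_force: 25.0
```

```bash
python3 - <<'E'
from h import *
import pickle
d={}
for n in ["scene","top"]:
    d[n]=eyes.snapshot(n)
pickle.dump(d,open("s1.pkl","wb"))
def c(im,y0,y1,x0,x1,k):
    im=cv2.resize(im[y0:y1,x0:x1],None,fx=k,fy=k,interpolation=cv2.INTER_CUBIC)
    for x in range((x0+9)//10*10,x1,10):
        cv2.line(im,((x-x0)*k,0),((x-x0)*k,6),(255,255,255),1)
        if x%20==0:cv2.putText(im,str(x),((x-x0)*k,20),0,.35,(255,255,255),1)
    for y in range((y0+9)//10*10,y1,10):
        cv2.line(im,(0,(y-y0)*k),(6,(y-y0)*k),(255,255,255),1)
        if y%20==0:cv2.putText(im,str(y),(8,(y-y0)*k+4),0,.35,(255,255,255),1)
    return im
a=c(d["top"]["color"],170,290,270,370,4);b=c(d["scene"]["color"],160,280,270,370,4)
cv2.imwrite("pics/p1.png",np.hstack([a,b]))
s=get_state();print(s["ee_pos"],np.degrees(2*np.arctan2(s["tool_rot"][1],s["tool_rot"][0]))+90)
E
```

```text
[ 0.55988741 -0.09587041  0.05766676] 90.46870658687551
```

View pics/p1.png

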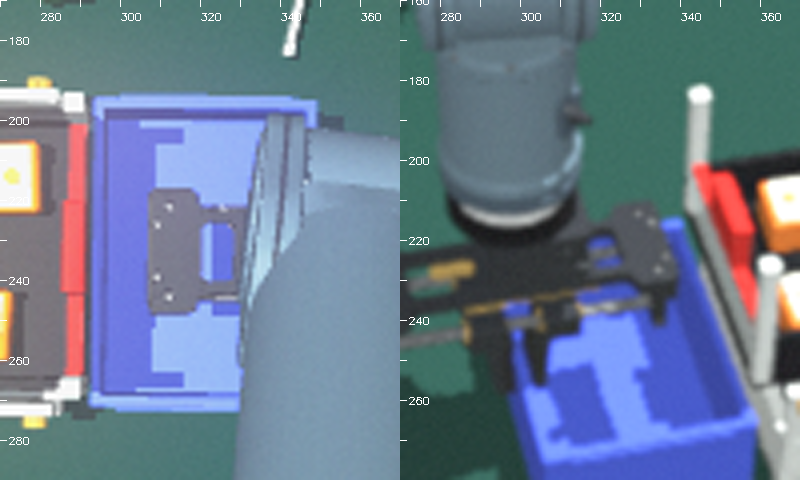

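The bin is near the bar: in the top view its near rim corners are at about (292.9,194) and (292.4,272), and the far-top corner is at about (349,195). I'll check its centring and yaw numerically.

```bash
python3 - <<'E'
from h import *
import pickle
T=pickle.load(open("s1.pkl","rb"))["top"]
for p in [(292.9,194.0),(292.4,272)]: print(onz(T,p,.07))
# side plates' outer ends / posts by top only
for a,z in [((288.0,195.2),.188),((286.7,266.7),.188),((175.9,203.9),.117),((174.7,257.9),.117)]: print(onz(T,a,z))
b=T["color"][190:280,296:300].astype(int).mean(1); print([(190+i,v.round().astype(int).tolist()) for i,v in enumerate(b) if i<10 or i>76])
E
```

```text
[0.6502027  0.03114591 0.07      ]
[0.46845119 0.02832867 0.07      ]
[0.63342977 0.03599614 0.188     ]
[0.48358964 0.03536868 0.188     ]
[0.6169905  0.29000029 0.117     ]
[0.49638917 0.28883131 0.117     ]
[(190, [134, 133, 104]), (191, [135, 133, 106]), (192, [136, 134, 108]), (193, [138, 134, 107]), (194, [245, 170, 142]), (195, [247, 188, 162]), (196, [247, 188, 163]), (197, [174, 109, 109]), (198, [169, 107, 110]), (199, [169, 107, 109]), (267, [224, 120, 108]), (268, [177, 97, 92]), (269, [247, 192, 159]), (270, [247, 193, 160]), (271, [246, 172, 137]), (272, [161, 135, 98]), (273, [124, 124, 88]), (274, [123, 124, 87]), (275, [122, 124, 88]), (276, [123, 125, 88]), (277, [122, 124, 86]), (278, [122, 125, 87]), (279, [122, 124, 87])]
```

Centred within about 1 mm, with about 18 mm left to the bar. I'll push slowly.

Call:
{"name": "drive_tool", "arguments": {"rows": [[[-0.02,0.3,0],0,-1],[[0,0.2,0],0,-1],[[0,0.1,0],0,-1],[[0,0.05,0],0,-1],[[0,0,0],0,-1]]}}

```text
time_s: 5.82
ee_pos: [0.5597, -0.0792, 0.0577]
tool_rot: [1.0, 0.004, -0.0, -0.0]
contact_force: [-0.3, 0.5, -1.3]
width: 0.0055
finger_force: 25.0
```

Call:
{"name": "drive_tool", "arguments": {"rows": [[[0,0.04,0],0,-1],[[0,0.04,0],0,-1],[[0,0,0],0,-1]]}}

```text
time_s: 6.2
ee_pos: [0.5597, -0.0773, 0.0577]
tool_rot: [1.0, 0.004, -0.0, -0.0]
contact_force: [0.2, -0.7, -2.2]
width: 0.0057
finger_force: 25.0
```

Call:
{"name": "drive_tool", "arguments": {"rows": [[[0,0.04,0],0,-1],[[0,0.04,0],0,-1],[[0,0,0],0,-1]]}}

```text
time_s: 6.58
ee_pos: [0.5595, -0.0767, 0.0577]
tool_rot: [1.0, 0.004, -0.0, 0.001]
contact_force: [0.2, -5.7, -0.9]
width: 0.0056
finger_force: 25.0
```

Call:
{"name": "drive_tool", "arguments": {"rows": [[[0,0.04,0],0,-1],[[0,0.04,0],0,-1],[[0,0,0],0,-1]]}}

```text
time_s: 6.95
ee_pos: [0.5595, -0.0767, 0.0578]
tool_rot: [1.0, 0.003, -0.0, 0.002]
contact_force: [-1.1, -8.5, -0.7]
width: 0.0058
finger_force: 25.0
```

Call:
{"name": "drive_tool", "arguments": {"rows": [[[0,0.05,0],0,-1],[[0,0,0],0,-1],[[0,0,0],0,0],[[0,0,0],0,0],[[0,0,0],0,0]]}}

```text
time_s: 7.58
ee_pos: [0.56, -0.071, 0.0578]
tool_rot: [1.0, 0.005, 0.0, -0.0]
contact_force: [0.7, 0.1, -0.3]
width: 0.0336
finger_force: 0.0
```

Call:
{"name": "drive_tool", "arguments": {"rows": [[[0,0,0],0,0],[[0,0,0.5],0,0],[[0,0,1],0,0],[[0,0,1],0,0],[[0,0,1],0,0]]}}

```text
time_s: 8.2
ee_pos: [0.5599, -0.0721, 0.1469]
tool_rot: [1.0, 0.004, 0.0, -0.0]
contact_force: [0.1, 0.4, -0.1]
width: 0.044
finger_force: 0.0
```

Call:
{"name": "drive_tool", "arguments": {"rows": [[[0,0,1],0,0],[[0,0,1],0,0],[[0,0.1,1],0,0],[[0,0.5,1],0,0],[[0,0.8,0],0,0]]}}

```text
time_s: 8.82
ee_pos: [0.561, -0.0375, 0.2483]
tool_rot: [1.0, 0.003, 0.002, 0.0]
contact_force: [0.1, -0.2, 0.6]
width: 0.0443
finger_force: 0.0
```

Call:
{"name": "drive_tool", "arguments": {"rows": [[[-0.05,1,0],0,0],[[0,1,0],0,0],[[0,0.9,0],0,0],[[0,0,0],0,0]]}}

```text
time_s: 9.32
ee_pos: [0.5584, 0.0373, 0.246]
tool_rot: [1.0, 0.006, 0.0, -0.0]
contact_force: [0.3, -0.8, -0.2]
width: 0.0441
finger_force: 0.0
```

```bash
python3 - <<'E'
from h import *
import pickle
d={n:eyes.snapshot(n) for n in ["scene","top","wrist"]}
pickle.dump(d,open("s2.pkl","wb"))
s=get_state();print(s["ee_pos"],np.degrees(2*np.arctan2(s["tool_rot"][1],s["tool_rot"][0]))+90)
W=d["wrist"];print(proj(W,[[.5592,.0375,.167],[.584,.0375,.167],[.534,.0375,.167]]).round(1))
w=W["color"];a=cv2.resize(d["scene"]["color"][160:280,270:370],(400,480),interpolation=cv2.INTER_CUBIC)
cv2.imwrite("pics/p2.png",np.hstack([cv2.resize(w,(400,300)),a[:300]]) if 0 else np.vstack([np.hstack([w[:480:1,:400],a])]) if 0 else np.hstack([cv2.copyMakeBorder(cv2.resize(w,(480,360)),0,0,0,0,0),cv2.resize(d["scene"]["color"][180:280,275:364],(320,360))]))
E
```

```text
[0.55849981 0.03394651 0.24558981] 90.41243118255086
[[309.9 264.4]
 [310.  222.7]
 [309.8 304.2]]
```

View pics/p2.png

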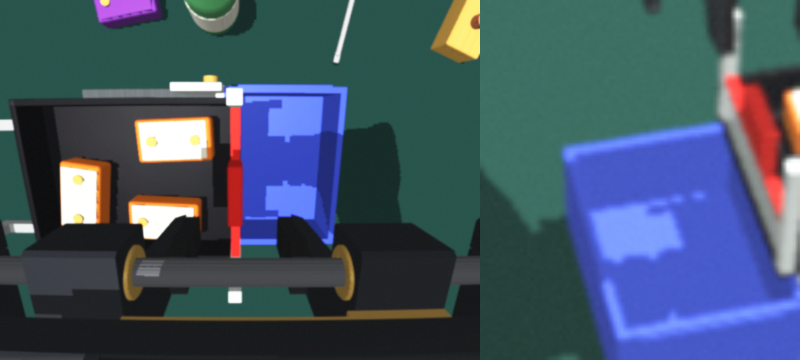

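The bin looks flush and centred under the mouth. The wrist view shows the tab at about (314,257) full-scale, against (310,264) predicted, so it lies within about 3 mm between the open fingers. I'll descend and grip it.

Call:
{"name": "drive_tool", "arguments": {"rows": [[[0,0,-0.9],0,0],[[0,0,-0.9],0,0],[[0,0,-0.9],0,0],[[0,0,-0.8],0,0],[[0,0,0],0,-1]]}}

```text
time_s: 10.1
ee_pos: [0.5574, 0.0339, 0.1566]
tool_rot: [1.0, 0.003, -0.001, 0.0]
contact_force: [-0.3, -0.1, 0.3]
width: 0.0366
finger_force: 0.0
```

Call:
{"name": "drive_tool", "arguments": {"rows": [[[0,0,0],0,-1],[[0,0,0],0,-1],[[0,0,0],0,-1],[[0,0,0],0,-1],[[0,0,0],0,-1]]}}

```text
time_s: 10.72
ee_pos: [0.5592, 0.0371, 0.1587]
tool_rot: [1.0, 0.005, 0.001, -0.001]
contact_force: [-1.3, 5.5, 4.7]
width: 0.0117
finger_force: 25.0
```

Call:
{"name": "drive_tool", "arguments": {"rows": [[[0,0,0.3],0,-1],[[0,0,0.4],0,-1],[[0,0,0.4],0,-1],[[0,0,0.4],0,-1],[[0,0,0.3],0,-1]]}}

```text
time_s: 11.35
ee_pos: [0.5591, 0.0371, 0.2033]
tool_rot: [1.0, 0.005, 0.001, -0.001]
contact_force: [2.5, 5.6, -2.9]
width: 0.0114
finger_force: 25.0
```

Call:
{"name": "drive_tool", "arguments": {"rows": [[[0,0,0.14],0,-1],[[0,0,0.08],0,-1],[[0,0,0],0,-1]]}}

```text
time_s: 11.72
ee_pos: [0.5591, 0.0371, 0.2087]
tool_rot: [1.0, 0.005, 0.001, -0.001]
contact_force: [0.8, 5.4, 0.5]
width: 0.0119
finger_force: 25.0
```

Call:
{"name": "drive_tool", "arguments": {"rows": [[[0,0,0.04],0,-1],[[0,0,0.04],0,-1],[[0,0,0],0,-1]]}}

```text
time_s: 12.1
ee_pos: [0.559, 0.0371, 0.2089]
tool_rot: [1.0, 0.005, 0.001, -0.001]
contact_force: [7.8, 6.5, -15.2]
width: 0.0115
finger_force: 25.0
```

Call:
{"name": "drive_tool", "arguments": {"rows": [[[0,0,0.06],0,-1],[[0,0,0.04],0,-1],[[0,0,0],0,-1]]}}

```text
time_s: 12.48
ee_pos: [0.5587, 0.037, 0.2092]
tool_rot: [1.0, 0.005, 0.0, -0.001]
contact_force: [14.3, 7.2, -33.8]
width: 0.0119
finger_force: 25.0
```

Gate is at its top stop. I'll relax, release and go to the handle.

Call:
{"name": "drive_tool", "arguments": {"rows": [[[0,0,-0.17],0,-1],[[0,0,0],0,-1],[[0,0,0],0,0],[[0,0,0],0,0],[[0,0,0],0,0]]}}

```text
time_s: 13.1
ee_pos: [0.5584, 0.0347, 0.2086]
tool_rot: [1.0, 0.004, -0.0, 0.0]
contact_force: [-0.6, 0.4, -0.3]
width: 0.0399
finger_force: 0.0
```

Call:
{"name": "drive_tool", "arguments": {"rows": [[[0,0,0.8],0,0],[[0,0,1],0,0],[[0,0.5,0.5],0,0],[[0,1,0],0,0],[[0,1,0],0,0]]}}

```text
time_s: 13.72
ee_pos: [0.5582, 0.0993, 0.2659]
tool_rot: [1.0, 0.004, -0.0, -0.0]
contact_force: [1.2, -0.0, 0.3]
width: 0.044
finger_force: 0.0
```

Call:
{"name": "drive_tool", "arguments": {"rows": [[[0,1,0],0,0],[[0,1,0],0,0],[[0,1,0],0,0],[[0,1,0],0,0],[[0,1,0],0,0]]}}

```text
time_s: 14.35
ee_pos: [0.5578, 0.2246, 0.2655]
tool_rot: [1.0, 0.005, -0.0, 0.0]
contact_force: [-0.4, -0.4, -1.2]
width: 0.044
finger_force: 0.0
```

Call:
{"name": "drive_tool", "arguments": {"rows": [[[-0.06,1,0],0,0],[[0,1,0],0,0],[[0,0.6,0],0,0],[[0,0,0],0,0]]}}

```text
time_s: 14.85
ee_pos: [0.5563, 0.2892, 0.2656]
tool_rot: [1.0, 0.005, -0.0, -0.0]
contact_force: [0.6, 0.3, -0.2]
width: 0.0442
finger_force: 0.0
```

```bash
python3 - <<'E'
from h import *
import pickle
d={n:eyes.snapshot(n) for n in ["scene","wrist"]}
pickle.dump(d,open("s3.pkl","wb"))
s=get_state();print(s["ee_pos"],np.degrees(2*np.arctan2(s["tool_rot"][1],s["tool_rot"][0]))+90)
W=d["wrist"];print((proj(W,[[.5572,.2905,.123],[.617,.2905,.123],[.497,.2905,.123]])*.75).round(1))
cv2.imwrite("pics/p3.png",np.hstack([cv2.resize(W["color"],(480,360)),cv2.resize(d["scene"]["color"][170:260,330:410],(320,360))]))
E
```

```text
[0.55707399 0.28687524 0.26576398] 90.44727549444339
[[234.  179.3]
 [234.3 118.3]
 [233.7 234.4]]
```

View pics/p3.png

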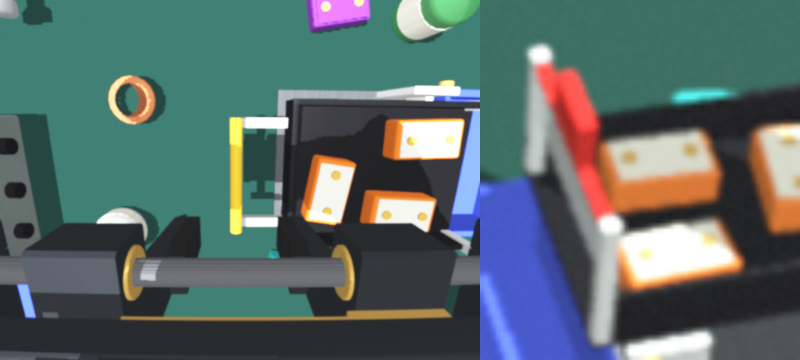

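The gate is up in the scene view. The bar is at (236,176) in the wrist view, against (234,179) predicted. I'll descend onto it.

Call:
{"name": "drive_tool", "arguments": {"rows": [[[0,0,-1],0,0],[[0,0,-1],0,0],[[0,0,-1],0,0],[[0,0,-1],0,0],[[0,0,-1],0,0]]}}

```text
time_s: 15.58
ee_pos: [0.5575, 0.2862, 0.1404]
tool_rot: [1.0, 0.003, 0.0, 0.0]
contact_force: [1.1, 0.3, 0.5]
width: 0.0442
finger_force: 0.0
```

Call:
{"name": "drive_tool", "arguments": {"rows": [[[0,0,-0.9],0,0],[[0,0,0],0,-1],[[0,0,0],0,-1],[[0,0,0],0,-1],[[0,0,0],0,-1]]}}

```text
time_s: 16.2
ee_pos: [0.5577, 0.2902, 0.1198]
tool_rot: [1.0, 0.005, 0.001, -0.002]
contact_force: [1.2, 5.8, -1.4]
width: 0.0112
finger_force: 25.0
```

Call:
{"name": "drive_tool", "arguments": {"rows": [[[0,0,0],0,-1],[[0,0,0],0,-1],[[0,0,0],0,-1]]}}

```text
time_s: 16.58
ee_pos: [0.5577, 0.2902, 0.1197]
tool_rot: [1.0, 0.005, 0.001, -0.002]
contact_force: [1.5, 4.8, -0.0]
width: 0.0111
finger_force: 25.0
```

```bash
python3 -c "
import numpy as np
t=np.arange(0,1.06,.07);y=240*np.cos(t)-25*np.sin(t);z=240*np.sin(t)+25*np.cos(t)
for a,b,c,d in zip(t[1:],np.diff(y)/25,np.diff(z)/25,y[1:]):print(a.round(2),b.round(2),c.round(2),(d-240).round(1))
print((z-25).round(1)[-3:])"
```

```text
0.07 -0.09 0.67 -2.3
0.14 -0.14 0.66 -5.8
0.21 -0.19 0.65 -10.5
0.28 -0.23 0.63 -16.3
0.35 -0.27 0.62 -23.1
0.42 -0.32 0.6 -31.1
0.49 -0.36 0.57 -40.0
0.56 -0.4 0.55 -49.9
0.63 -0.43 0.52 -60.8
0.7 -0.47 0.49 -72.5
0.77 -0.5 0.45 -85.1
0.84 -0.53 0.42 -98.4
0.91 -0.56 0.38 -112.4
0.98 -0.59 0.34 -127.1
1.05 -0.61 0.3 -142.3
[179.8 188.2 195.6]
```

Call:
{"name": "drive_tool", "arguments": {"rows": [[[0,-0.04,0.33],0,-1],[[0,-0.05,0.34],0,-1],[[0,-0.14,0.66],0,-1],[[0,-0.19,0.65],0,-1],[[0,-0.23,0.63],0,-1]]}}

```text
time_s: 17.2
ee_pos: [0.5578, 0.2743, 0.1855]
tool_rot: [1.0, 0.005, 0.002, -0.002]
contact_force: [2.4, 6.2, -0.8]
width: 0.0111
finger_force: 25.0
```

Call:
{"name": "drive_tool", "arguments": {"rows": [[[0,-0.27,0.62],0,-1],[[0,-0.32,0.6],0,-1],[[0,-0.36,0.57],0,-1],[[0,-0.4,0.55],0,-1],[[0,0,0],0,-1]]}}

```text
time_s: 17.82
ee_pos: [0.558, 0.241, 0.2453]
tool_rot: [1.0, 0.005, 0.002, -0.003]
contact_force: [1.9, 7.2, 2.1]
width: 0.011
finger_force: 25.0
```

Call:
{"name": "drive_tool", "arguments": {"rows": [[[0,-0.43,0.52],0,-1],[[0,-0.47,0.49],0,-1],[[0,-0.25,0.23],0,-1],[[0,-0.25,0.22],0,-1],[[0,0,0],0,-1]]}}

```text
time_s: 18.45
ee_pos: [0.5582, 0.2068, 0.2822]
tool_rot: [1.0, 0.005, 0.003, -0.004]
contact_force: [1.6, 8.0, 7.1]
width: 0.0112
finger_force: 25.0
```

Call:
{"name": "drive_tool", "arguments": {"rows": [[[0,-0.26,0.21],0,-1],[[0,-0.27,0.21],0,-1],[[0,-0.28,0.19],0,-1],[[0,-0.28,0.19],0,-1],[[0,0,0],0,-1]]}}

```text
time_s: 19.08
ee_pos: [0.5584, 0.1791, 0.3024]
tool_rot: [1.0, 0.005, 0.003, -0.003]
contact_force: [-0.2, 7.8, 9.6]
width: 0.011
finger_force: 25.0
```

Call:
{"name": "drive_tool", "arguments": {"rows": [[[0,-0.29,0.17],0,-1],[[0,-0.3,0.17],0,-1],[[0,0,0],0,-1],[[0,0,0],0,-1]]}}

```text
time_s: 19.58
ee_pos: [0.5585, 0.1642, 0.3106]
tool_rot: [1.0, 0.005, 0.003, -0.003]
contact_force: [0.5, 5.4, 9.5]
width: 0.011
finger_force: 25.0
```

```bash
python3 - <<'E'
from h import *
d={n:eyes.snapshot(n) for n in ["scene","top"]}
cv2.imwrite("pics/p4.png",np.hstack([cv2.resize(d["top"]["color"][180:290,170:360],(420,360)),cv2.resize(d["scene"]["color"][150:280,270:410],(380,360))]))
E
```

```text
(no output)
```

View pics/p4.png

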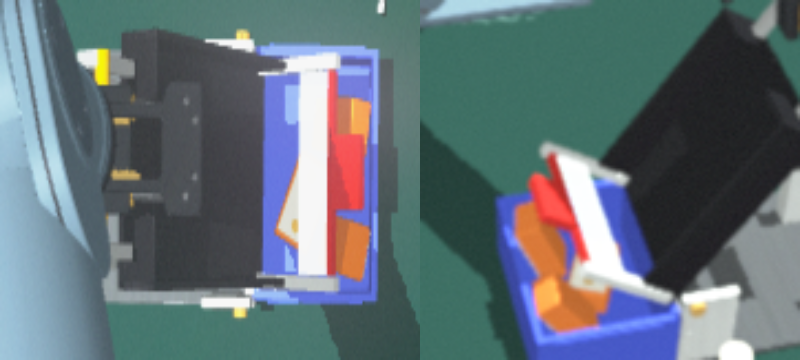

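All three modules have left the tray floor: orange at (355,115) and (350,250), with a white and orange edge at (285,225) in the top crop. The third may be leaning near the mouth, so I'll tip slightly further and check numerically.

Call:
{"name": "drive_tool", "arguments": {"rows": [[[0,-0.3,0.16],0,-1],[[0,-0.31,0.14],0,-1],[[0,0,0],0,-1],[[0,0,0],0,-1]]}}

```text
time_s: 20.18
ee_pos: [0.5586, 0.1484, 0.318]
tool_rot: [1.0, 0.005, 0.003, -0.003]
contact_force: [1.5, 5.8, 9.1]
width: 0.0114
finger_force: 25.0
```

```bash
cat > o.py <<'E'
from h import *
def blobs(n,zs=.03):
    s=eyes.snapshot(n);h=cv2.cvtColor(s["color"],cv2.COLOR_BGR2HSV)
    m=cv2.inRange(h,(6,150,100),(20,255,255))
    k,l,st,c=cv2.connectedComponentsWithStats(m)
    for i in range(1,k):
        if st[i,4]>12:
            print(n,"orange",st[i].tolist(),c[i].round(),onz(s,c[i],zs).round(3))
    return s
E
python3 - <<'E'
from o import *
blobs("top");blobs("scene")
print(get_state()["ee_pos"])
E
```

```text
top orange [345, 116, 16, 35, 146] [353. 134.] [ 0.805 -0.11   0.03 ]
top orange [329, 210, 8, 11, 47] [333. 214.] [ 0.608 -0.066  0.03 ]
top orange [323, 247, 14, 19, 208] [329. 255.] [ 0.508 -0.056  0.03 ]
scene orange [306, 224, 33, 45, 587] [320. 250.] [ 0.551 -0.038  0.03 ]
scene orange [310, 328, 13, 38, 266] [315. 348.] [ 0.828 -0.111  0.03 ]
[0.55856756 0.14846418 0.31801288]
```

Tipped to about 1.05 rad. I'll lower along the arc.

Call:
{"name": "drive_tool", "arguments": {"rows": [[[0,0.31,-0.14],0,-1],[[0,0.3,-0.16],0,-1],[[0,0.3,-0.17],0,-1],[[0,0.29,-0.17],0,-1],[[0,0.28,-0.19],0,-1]]}}

```text
time_s: 20.9
ee_pos: [0.5583, 0.1856, 0.2968]
tool_rot: [1.0, 0.005, 0.003, -0.002]
contact_force: [0.7, 5.3, 8.0]
width: 0.0109
finger_force: 25.0
```

Call:
{"name": "drive_tool", "arguments": {"rows": [[[0,0.28,-0.19],0,-1],[[0,0.27,-0.21],0,-1],[[0,0.26,-0.21],0,-1],[[0,0.25,-0.22],0,-1],[[0,0.25,-0.23],0,-1]]}}

```text
time_s: 21.52
ee_pos: [0.5581, 0.218, 0.2696]
tool_rot: [1.0, 0.005, 0.002, -0.002]
contact_force: [1.4, 5.3, 3.1]
width: 0.0113
finger_force: 25.0
```

```bash
python3 - <<'E'
from o import *
blobs("top");blobs("scene")
s=get_state();print(s["ee_pos"],s["contact_force"])
E
```

```text
top orange [345, 116, 16, 35, 146] [353. 133.] [ 0.805 -0.111  0.03 ]
top orange [326, 210, 11, 17, 147] [331. 218.] [ 0.599 -0.06   0.03 ]
top orange [316, 246, 12, 18, 165] [321. 254.] [ 0.512 -0.038  0.03 ]
top orange [329, 248, 8, 18, 65] [333. 255.] [ 0.51  -0.067  0.03 ]
scene orange [306, 223, 33, 46, 621] [319. 249.] [ 0.545 -0.038  0.03 ]
scene orange [310, 328, 13, 38, 263] [315. 348.] [ 0.828 -0.111  0.03 ]
[0.55807923 0.2183497  0.26916417] [1.23522614 5.42681896 4.66571441]
```

Call:
{"name": "drive_tool", "arguments": {"rows": [[[0,0.47,-0.49],0,-1],[[0,0.43,-0.52],0,-1],[[0,0.4,-0.55],0,-1],[[0,0.36,-0.57],0,-1],[[0,0.32,-0.6],0,-1]]}}

```text
time_s: 22.25
ee_pos: [0.5577, 0.2671, 0.1998]
tool_rot: [1.0, 0.005, 0.001, -0.001]
contact_force: [1.5, 4.1, 1.2]
width: 0.011
finger_force: 25.1
```

Call:
{"name": "drive_tool", "arguments": {"rows": [[[0,0.27,-0.62],0,-1],[[0,0.23,-0.63],0,-1],[[0,0.19,-0.65],0,-1],[[0,0.07,-0.33],0,-1],[[0,0.07,-0.33],0,-1]]}}

```text
time_s: 22.88
ee_pos: [0.5576, 0.2877, 0.1355]
tool_rot: [1.0, 0.005, 0.001, -0.001]
contact_force: [1.9, 4.2, 1.6]
width: 0.0106
finger_force: 25.2
```

Call:
{"name": "drive_tool", "arguments": {"rows": [[[0,0.03,-0.2],0,-1],[[0,0.03,-0.2],0,-1],[[0,0.02,-0.15],0,-1],[[0,0.01,-0.1],0,-1],[[0,0,0],0,-1]]}}

```text
time_s: 23.5
ee_pos: [0.5576, 0.29, 0.1194]
tool_rot: [1.0, 0.005, 0.001, -0.001]
contact_force: [2.1, 6.7, -0.6]
width: 0.0108
finger_force: 24.9
```

Call:
{"name": "drive_tool", "arguments": {"rows": [[[0,0,-0.05],0,-1],[[0,0,-0.05],0,-1],[[0,0,0],0,-1]]}}

```text
time_s: 23.88
ee_pos: [0.5576, 0.2902, 0.1173]
tool_rot: [1.0, 0.005, 0.001, -0.002]
contact_force: [2.0, 6.2, 0.2]
width: 0.0104
finger_force: 24.8
```

```bash
python3 - <<'E'
from o import *
s=blobs("top");t=blobs("scene")
W=cv2.inRange(cv2.cvtColor(s["color"],cv2.COLOR_BGR2HSV),(0,0,185),(179,60,255))
k,l,st,c=cv2.connectedComponentsWithStats(W)
for i in range(1,k):
    if st[i,4]>10 and 280<c[i][0]<360 and 180<c[i][1]<290: print("white",st[i].tolist())
q=get_state();print(q["ee_pos"],q["contact_force"])
E
```

```text
top orange [345, 116, 16, 35, 148] [353. 133.] [ 0.805 -0.11   0.03 ]
top orange [312, 215, 23, 12, 121] [322. 222.] [ 0.588 -0.039  0.03 ]
top orange [314, 246, 23, 20, 314] [325. 255.] [ 0.509 -0.048  0.03 ]
scene orange [306, 223, 33, 46, 613] [319. 249.] [ 0.546 -0.037  0.03 ]
scene orange [310, 328, 13, 38, 264] [315. 348.] [ 0.828 -0.111  0.03 ]
white [296, 228, 23, 28, 324]
white [281, 264, 9, 6, 37]
[0.55756285 0.29018846 0.11730152] [1.42858119 6.05101104 0.60034484]
```

Call:
{"name": "drive_tool", "arguments": {"rows": [[[0,0,-0.06],0,-1],[[0,0,-0.06],0,-1],[[0,0,0],0,-1]]}}

```text
time_s: 24.35
ee_pos: [0.5577, 0.2902, 0.1168]
tool_rot: [1.0, 0.005, 0.001, -0.002]
contact_force: [-5.9, 1.2, 22.2]
width: 0.0106
finger_force: 22.8
```

Resting with a firm contact. I'll relax and release, then check the bin.

Call:
{"name": "drive_tool", "arguments": {"rows": [[[0,0,0.1],0,-1],[[0,0,0],0,0],[[0,0,0],0,0],[[0,0,0],0,0],[[0,0,0],0,0]]}}

```text
time_s: 24.98
ee_pos: [0.5568, 0.2874, 0.1157]
tool_rot: [1.0, 0.004, -0.0, 0.0]
contact_force: [-0.0, -0.5, -0.2]
width: 0.0435
finger_force: 0.0
```

Call:
{"name": "drive_tool", "arguments": {"rows": [[[0,0,0.5],0,0],[[0,0,1],0,0],[[0,0,1],0,0],[[0,0,1],0,0],[[0,0,1],0,0]]}}

```text
time_s: 25.6
ee_pos: [0.5571, 0.2879, 0.2303]
tool_rot: [1.0, 0.004, 0.0, -0.0]
contact_force: [-0.6, 0.5, -0.2]
width: 0.0439
finger_force: 0.0
```

Call:
{"name": "drive_tool", "arguments": {"rows": [[[0,0,1],0,0],[[0,0,0.9],0,0],[[0,0,0],0,0]]}}

```text
time_s: 25.98
ee_pos: [0.558, 0.2884, 0.2785]
tool_rot: [1.0, 0.004, 0.002, -0.001]
contact_force: [0.2, 0.2, -0.8]
width: 0.0444
finger_force: 0.0
```

```bash
python3 - <<'E'
from o import *
s=blobs("top",.03);t=blobs("scene")
h=cv2.cvtColor(s["color"],cv2.COLOR_BGR2HSV)
def cl(p):
    H,S,V=map(int,p)
    if S<60: return "W" if V>180 else "."
    if 6<=H<=20 and S>130: return "o"
    if H<6 or H>174: return "R"
    if 21<=H<=34: return "y"
    if 100<=H<=130: return "b" 
    return "."
for y in range(188,278,1): print(y,"".join(cl(p) for p in h[y,168:356]) if y%2==0 else "",end="\n" if y%2==0 else "\r")
q=get_state();print(q["ee_pos"],q["contact_force"])
E
```

```text
top orange [345, 116, 16, 35, 145] [353. 133.] [ 0.806 -0.111  0.03 ]
top orange [312, 215, 23, 12, 128] [322. 222.] [ 0.588 -0.039  0.03 ]
top orange [314, 246, 23, 20, 314] [325. 255.] [ 0.509 -0.048  0.03 ]
scene orange [306, 223, 33, 46, 618] [319. 249.] [ 0.545 -0.037  0.03 ]
scene orange [310, 328, 13, 38, 265] [315. 349.] [ 0.828 -0.111  0.03 ]
188 ............................................................................................................................................................................................
189 190 .............................................................................................................yyyyy..........................................................................
191 192 ...............................................................................................WWWWWWWWWWWWWWWWWWWWWW...........................b....bb...b.................................
193 194 ...............................................................................................WWWWWWWWWWWWWWWWWWWWWWWWWWWWbbbbbbbbbbbbbbbbbbbbbbbbb
[... 7536 characters left out ...]
bbbbbbbbbbbbb..bbbb.........
271 272 ............................................................................WWWWWWWWW........WWWWWWWWWWWWWWWWWWWWWW.W.....bbbbbbbbbbbbbbbbbbbbbbbbbbbbbbbbbbbbbbbbbbbbbbbbbb................
273 274 ............................................................................................................................................................................................
275 276 .............................................................................................................oyooy..........................................................................
277 [0.55671128 0.28768725 0.27573849] [-0.07014165 -0.81771975 -0.68576241]
```

All three modules are in the bin, the tray is empty and level, and the bin hasn't moved. Now I'll shut the gate.

Call:
{"name": "drive_tool", "arguments": {"rows": [[[0.06,-1,0],0,0],[[0,-1,0],0,0],[[0,-1,0],0,0],[[0,-1,0],0,0],[[0,-1,0],0,0]]}}

```text
time_s: 26.7
ee_pos: [0.5577, 0.1618, 0.2746]
tool_rot: [1.0, 0.004, -0.001, 0.0]
contact_force: [0.2, -0.7, 0.5]
width: 0.0444
finger_force: 0.0
```

Call:
{"name": "drive_tool", "arguments": {"rows": [[[0,-1,0],0,0],[[0,-1,0],0,0],[[0,-1,0],0,0],[[0,-1,0],0,0],[[0,-1,0],0,0]]}}

```text
time_s: 27.32
ee_pos: [0.5576, 0.0369, 0.2747]
tool_rot: [1.0, 0.004, -0.001, 0.0]
contact_force: [0.8, -0.0, 0.3]
width: 0.0444
finger_force: 0.0
```

Call:
{"name": "drive_tool", "arguments": {"rows": [[[0,0,-0.9],0,0],[[0,0,-0.9],0,0],[[0,0,-0.9],0,0],[[0,0,0],0,0]]}}

```text
time_s: 27.82
ee_pos: [0.5565, 0.0377, 0.2061]
tool_rot: [1.0, 0.004, -0.003, 0.0]
contact_force: [1.0, 0.0, 0.3]
width: 0.044
finger_force: 0.0
```

Call:
{"name": "drive_tool", "arguments": {"rows": [[[0,0,0],0,-1],[[0,0,0],0,-1],[[0,0,0],0,-1],[[0,0,0],0,-1],[[0,0,0],0,-1]]}}

```text
time_s: 28.45
ee_pos: [0.5588, 0.0373, 0.2089]
tool_rot: [1.0, 0.004, 0.0, 0.0]
contact_force: [0.9, -1.7, 2.2]
width: 0.0118
finger_force: 25.0
```

Call:
{"name": "drive_tool", "arguments": {"rows": [[[0,0,-0.3],0,-1],[[0,0,-0.4],0,-1],[[0,0,-0.4],0,-1],[[0,0,-0.4],0,-1],[[0,0,-0.3],0,-1]]}}

```text
time_s: 29.08
ee_pos: [0.5587, 0.0374, 0.1627]
tool_rot: [1.0, 0.004, 0.0, 0.0]
contact_force: [1.9, -4.8, 2.0]
width: 0.012
finger_force: 25.0
```

Call:
{"name": "drive_tool", "arguments": {"rows": [[[0,0,-0.08],0,-1],[[0,0,-0.06],0,-1],[[0,0,0],0,-1]]}}

```text
time_s: 29.45
ee_pos: [0.5587, 0.0374, 0.1596]
tool_rot: [1.0, 0.004, 0.0, 0.0]
contact_force: [2.4, -4.8, 1.8]
width: 0.0117
finger_force: 25.0
```

Call:
{"name": "drive_tool", "arguments": {"rows": [[[0,0,-0.04],0,-1],[[0,0,-0.02],0,-1],[[0,0,0],0,-1]]}}

```text
time_s: 29.82
ee_pos: [0.5588, 0.0374, 0.1595]
tool_rot: [1.0, 0.004, 0.0, 0.0]
contact_force: [-3.7, -6.0, 14.9]
width: 0.012
finger_force: 25.0
```

Call:
{"name": "drive_tool", "arguments": {"rows": [[[0,0,-0.03],0,-1],[[0,0,-0.02],0,-1],[[0,0,0],0,-1]]}}

```text
time_s: 30.2
ee_pos: [0.559, 0.0374, 0.1594]
tool_rot: [1.0, 0.004, 0.001, 0.0]
contact_force: [-6.8, -6.1, 25.5]
width: 0.0117
finger_force: 25.0
```

Gate hit its bottom stop. I'll relax, release and retreat straight up.

Call:
{"name": "drive_tool", "arguments": {"rows": [[[0,0,0.1],0,-1],[[0,0,0],0,-1],[[0,0,0],0,0],[[0,0,0],0,0],[[0,0,0],0,0]]}}

```text
time_s: 30.82
ee_pos: [0.5581, 0.0386, 0.1593]
tool_rot: [1.0, 0.005, -0.0, -0.0]
contact_force: [0.1, 0.2, 0.2]
width: 0.0397
finger_force: 0.0
```

Call:
{"name": "drive_tool", "arguments": {"rows": [[[0,0,0.5],0,0],[[0,0,1],0,0],[[0,0,1],0,0],[[0,0,1],0,0],[[0,0,1],0,0]]}}

```text
time_s: 31.45
ee_pos: [0.5585, 0.038, 0.274]
tool_rot: [1.0, 0.004, 0.0, -0.0]
contact_force: [-0.2, -0.0, 1.1]
width: 0.0441
finger_force: 0.0
```

Call:
{"name": "drive_tool", "arguments": {"rows": [[[0,1,0],0,0],[[0,1,0],0,0],[[0,1,0],0,0],[[0,1,0],0,0],[[0,0,0],0,0]]}}

```text
time_s: 32.08
ee_pos: [0.5582, 0.1401, 0.2729]
tool_rot: [1.0, 0.006, 0.0, -0.001]
contact_force: [-0.4, 0.1, -0.6]
width: 0.0443
finger_force: 0.0
```

```bash
python3 - <<'E'
from o import *
s=blobs("top");t=blobs("scene")
h=cv2.cvtColor(t["color"],cv2.COLOR_BGR2HSV)
R=cv2.inRange(h,(0,150,80),(4,255,255))|cv2.inRange(h,(174,150,80),(179,255,255))
import pickle
h0=cv2.cvtColor(pickle.load(open("s0.pkl","rb"))["scene"]["color"],cv2.COLOR_BGR2HSV)
R0=cv2.inRange(h0,(0,150,80),(4,255,255))|cv2.inRange(h0,(174,150,80),(179,255,255))
for m in (R,R0):
    m=m[170:260,335:375];y,x=np.nonzero(m);print("red",len(x),x.mean()+335,y.mean()+170,y.min()+170,y.max()+170)
hs=cv2.cvtColor(s["color"],cv2.COLOR_BGR2HSV);B=cv2.inRange(hs,(100,80,60),(130,255,255))
for row in (197,204,262,268): print(row,np.nonzero(B[row,285:347])[0][[0,-1]]+285)
for col in (296,305,340): print(col,np.nonzero(B[185:280,col])[0][[0,-1]]+185)
E
```

```text
top orange [345, 116, 16, 35, 143] [353. 134.] [ 0.805 -0.111  0.03 ]
top orange [313, 210, 7, 5, 24] [315. 212.] [ 0.614 -0.022  0.03 ]
top orange [327, 211, 10, 16, 101] [332. 219.] [ 0.597 -0.064  0.03 ]
top orange [306, 226, 14, 7, 19] [313. 229.] [ 0.571 -0.017  0.03 ]
top orange [314, 246, 23, 20, 326] [325. 255.] [ 0.509 -0.048  0.03 ]
top orange [295, 250, 15, 8, 20] [302. 254.] [0.512 0.008 0.03 ]
scene orange [306, 223, 33, 46, 638] [319. 248.] [ 0.544 -0.037  0.03 ]
scene orange [310, 328, 13, 38, 262] [315. 348.] [ 0.827 -0.111  0.03 ]
red 227 352.42290748898677 215.76211453744494 201 237
red 242 352.57851239669424 215.60330578512395 202 237
197 [292 341]
204 [292 341]
262 [292 340]
268 [291 340]
296 [193 272]
305 [193 272]
340 [195 271]
```

```bash
python3 - <<'E'
from o import *
s=eyes.snapshot("top")
for p in [(341.5,204),(340.7,262)]: print(onz(s,p,.07).round(4))
g=s["color"].astype(int)
print(g[204,336:346].tolist()); print(g[262,336:346].tolist())
E
```

```text
[ 0.6291 -0.0828  0.07  ]
[ 0.4938 -0.0833  0.07  ]
[[247, 172, 142], [238, 128, 110], [234, 123, 106], [247, 175, 145], [247, 171, 142], [158, 108, 91], [108, 91, 78], [110, 92, 79], [108, 90, 77], [108, 91, 77]]
[[221, 109, 91], [158, 77, 65], [224, 112, 92], [222, 111, 92], [185, 101, 81], [79, 78, 56], [80, 78, 54], [81, 81, 56], [81, 78, 54], [80, 79, 55]]
```

```bash
python3 - <<'E'
from h import *
import pickle
now=eyes.snapshot("top")
for nm,s in [("pushed",pickle.load(open("s2.pkl","rb"))["top"]),("now",now),("before push",pickle.load(open("s1.pkl","rb"))["top"])]:
    g=s["color"].astype(float)
    for row in (198,203,206,262,266):
        v=g[row,330:362,0]-g[row,330:362,1]   # blue minus green
        i=np.nonzero(v>35)[0]; i=i[-1] if len(i) else 0
        print(nm,row,330+i,v[max(i-1,0):i+3].round())
    c=g[193:195,300].tolist();print([g[r,310].astype(int).tolist() for r in (192,193,194,271,272)])
E
```

```text
pushed 198 341 [77. 51. 19. 20.]
pushed 203 341 [76. 53. 25. 24.]
pushed 206 341 [79. 57. 26. 26.]
pushed 262 340 [113.  60.  18.  16.]
pushed 266 340 [112.  62.  15.  15.]
[[126, 121, 76], [184, 137, 93], [247, 179, 143], [123, 105, 86], [129, 104, 88]]
now 198 341 [76. 48. 13. 16.]
now 203 341 [76. 50. 18. 17.]
now 206 341 [75. 49. 17. 19.]
now 262 340 [110.  83.   2.   0.]
now 266 340 [110.  85.  -3.   1.]
[[127, 124, 88], [184, 138, 100], [247, 180, 149], [247, 167, 137], [247, 167, 130]]
before push 198 349 [79. 51. 16.  8.]
before push 203 334 [68. 71. 32. 27.]
before push 206 334 [72. 65. 30. 30.]
before push 262 330 [89. 21. 21.]
before push 266 330 [62. 24. 25.]
[[135, 129, 100], [189, 144, 111], [247, 184, 156], [247, 174, 144], [238, 156, 118]]
```

The bin hasn't moved measurably since it was pressed against the stop. Handing in.

```bash
python3 -c "
from plant import r
print(r.finish_job())"
```

```text
the job is handed in; nothing more can be done
None
```

The job is handed in at about 32 s of the 72 s allowed: the bin is against the stop bar and centred to about 1 mm, all three modules are in it, the tray is back on its rests after a slow lowering, and the gate is fully down.

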